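# Index the test board by one turn of the hand wheel

## Task

Move the circuit board on the indexing stage on to its next row of pads: with a fingertip or the outside of the fingers, push the flat hand wheel round clockwise (seen from above) by its upright red handle, through exactly one full turn, so that the handle stops where it started. Do not grip the handle, and leave the other things on the bench where they are. Finish with the hand clear of everything.

Things in the scene. Friction and masses are not known exactly. Their poses are not given: they have to be found in the camera images.
- wheel (a joint): Angle of the hand wheel about its vertical axis, rad; grows as it turns clockwise seen from above (one turn adds 6.283), with no stop in the way. Starts between -2.6 and 2.6; at 0 the handle lies along the stage's +x from the axis. Friction (0.12 N m, about 2 N at the handle) keeps it where it is left. Each turn drives the green board 12 mm, one row of pads, away from the wheel.
- wheel_axis (a point): Point on the wheel's vertical axis at the top of its dark hub, 98 mm above the bench; fixed. The wheel is a horizontal three-spoked light metal ring, 151 mm over all; the top of its rim lies 84 mm above the bench; its hub is 34 mm across. z is up; x and y are those of the stage.
- handle_top (a point): Centre of the top end of the upright red handle, 136 mm above the bench, 58 mm from the wheel's axis. The handle is a round bar, 20 mm in diameter, 50 mm tall (86 to 136 mm above the bench), on a 30 mm boss (top 85 mm above the bench) on the wheel's rim; it spins freely on its own axis, and this point's axes with it. z is up.
- handle: The same red handle; its origin is the centre of its lower end, 86 mm above the bench, 58 mm from the wheel's axis.
- stage: The indexing stage, screwed to the bench: an aluminium plate 150 x 400 x 12 mm with a gearbox under the wheel and two rails along its own +y. Origin on the bench under the wheel's axis; the plate runs from -80 to +320 mm along y. The probe bracket over the board, 150 to 210 mm from the axis, is 90 mm high; only the handle and hub are higher.
- meter: Black hand-held multimeter lying on its back, 85 x 170 x 36 mm; origin under its centre. Leave it alone.
- screwdriver: Blue-handled screwdriver, 170 mm long, lying near the stage; origin under it. Leave it alone.
- screw_jar: Small closed jar, 48 mm across, 60 mm tall, standing near the wheel; origin under its centre. Leave it alone.
- tape_roll: Yellow roll of tape lying flat near the wheel, 70 mm across, 19 mm high; origin under its centre. Leave it alone.
- mug: White mug, 80 mm across, 90 mm tall; origin under its centre. Leave it alone.
- part_tray: Blue divided parts tray, 100 x 140 x 30 mm; origin under its centre. Leave it alone.
- heat_sink: Aluminium heat sink with upright fins, 50 x 40 x 30 mm; origin under its centre. Leave it alone.

How it is judged:
On the way:
1. the wheel is about half round (handle more than 100 mm from where it started), with the fingers pushing on the handle (distance of handle from where it was at the start of the episode above 0.1 m and contact force between the fingers and handle above 0.3 N), for 0.05 s.
At the end, for the whole second after the job is handed in: The wheel has gone round clockwise by one turn, no more and no less: the handle stands within 12 mm (about 12 degrees) of where it started, with the wheel at rest (value of joint wheel between 3.2 and 9.36 rad and distance of handle from where it was at the start of the episode below 0.012 m and velocity of joint wheel between -0.05 and 0.05 rad/s); the robot touches nothing.
It fails at once if the handle is gripped (it stands between the finger pads) (horizontal distance between the grasp point and handle_top below 0.009 m and z of the grasp point in the frame of handle_top below 0.004 m).
It fails at once if one of the other things on the bench is moved more than 20 mm or lifted (distance of any of meter, screwdriver, screw_jar, tape_roll, mug, part_tray, heat_sink from where it was at the start of the episode above 0.02 m).
It also fails if it takes over 67 s, if anything falls off the work surface, if the arm or the gripper's body presses on something with over 40 N, if the wrist force passes 120 N, or if a joint passes its speed limit or range.

## Robot

A 6-joint arm with a two-finger parallel gripper is mounted at the origin on the work surface. World frame = base frame: x ahead of the robot, y to its left, z up, the work surface at z = 0. Lengths are in m, angles in rad, forces in N, time in s.
With the tool pointing down it reaches from about 0.4 to 0.825 m from the base axis. Payload 7 kg.
Tool frame: the origin (TCP) lies on the centre line of the jaws, within the pads' length; the fingertips stand 11 mm ahead of it and the grasp point (between the pads) lies 8 mm behind it; z points along the fingers, y is the direction in which the jaws open and shut (so a half turn about z gives the same grasp; the last joint's range is limited). The gripper opens to 88 mm and grips with 3 to 60 N. Pads are 19 mm wide; open, the fingers measure 130 mm over their backs; the gripper's body (78 mm by 193 mm) begins 47 mm behind the grasp point.
Start: joints at [1.489, 0.359, 0.012, 0, -1.224, -0.288], TCP at [0.244, 0.629, 0.238] pointing down, gripper open.
Joint ranges: [-3.07, 3.07], [-1.43, 2.12], [-1.02, 1.25], [-3.03, 1.67], [-3.05, -0], [-3.03, 3.03]. Speed limits (rad/s): [2.39, 2.39, 3.01, 3.14, 3.14, 3.14].

## Interface

Orientations are given as [roll, pitch, yaw] about the fixed x, y, z axes, in that order (R = Rz(yaw) Ry(pitch) Rx(roll)).
In Python, from station import * gives the robot as it stands.
- The arm moves only by the tool play_rows, never from a script. Its argument "targets" is a list of rows, each a list of 7 numbers: the turn, a rotation vector about the world's x, y, z in rad, then the shift along the world's x, y, z in m, then the opening, from 0 (shut) to 1 (fully open). A call has 1 to 12 rows; each row shifts and turns the pose as measured when the row begins; what a row does not reach is not made up. A row lasts 1/8 s, in which the tool goes at most 62.5 mm and 10.7 degrees, less where a joint would pass 70% of its speed; a pose out of reach is approached as far as the arm can. A call is refused whole if a number of a shift passes 0.0625 or a number of a turn 0.188, either way. A call with a gripper value outside its range is refused whole. The fingers move at their own pace and stop on an object; "grip_force" is the grip in N (left out, the last holds). Time passes only in rows, so rows that do not move let the fingers close. It gives the time, the measured TCP pose, the force and the opening at its end, in the units of the state.
- get_state(): the state, without advancing time (a new reading comes with each control period).
- grab_frame(name): name is "scene" or "top" or "wrist"; returns (picture, depth): 420x560x3 uint8, blue, green, red; 420x560 float32, m along the optical axis (not along the pixel's ray), 0 where there is no reading.
- camera_params(name): a dict with "camera_matrix" (3x3 intrinsics, pixels), "dist" ([k1, k2, p1, p2, k3] as OpenCV has them; the pictures are not rectified), "extrinsics" (4x4, takes a point from world to camera coordinates); the wrist camera has in their place "hand_eye" (4x4, takes a point from camera to tool coordinates, whose origin is the TCP and whose axes are the flange's). Camera axes: x right, y up, looking along -z (the intrinsics and any distortion apply to the point x, -y, -z); pixel columns grow to the right and rows downward; lengths in m; the calibration is good to about 2 mm. A picture is of the moment at which its call begins: read the wrist's pose just before it. camera_params takes no time and is no camera call.
- job_done(): hands the job in, once; it reports no verdict.
The state is a dict: "t": time; "q": joint angles; "qd": joint speeds; "joint_efforts": joint torques, N m; "eef_pos": TCP position; "ee_rot": TCP orientation; "force": force on the tool from outside, world axes, zero at the start; "moment": the same for the moment, N m; "width": finger opening in m.
Only numpy, scipy, OpenCV 4.12 (cv2) and the standard library are available. Lean on these libraries where they do the work, as an engineer would, in place of code of your own. Each camera call takes 0.05 s, during which the arm holds its last target.

## Working session

There is one attempt and no reset: what is moved stays moved. The work goes in short steps, Python scripts to look and compute and a tool call to move; the robot and the scene stay as the last step left them, time stands still between calls to the robot, and variables do not carry over. Pictures are saved under pics/ and viewed, and the job is handed in when it is done.

Besides the shell and the picture viewer there is one more tool, called as name([rows], argument=value, ...), one row to a line, values as JSON. play_rows: Moves the arm, as the interface text tells. Its arguments: {"type":"object","properties":{"targets":{"type":"array","items":{"type":"array","items":{"type":"number"}}},"grip_force":{"type":"number"}},"required":["targets"]}

```bash
mkdir -p pics; python3 - <<'E'
from station import *
import cv2
print(get_state())
for n in("scene","top"):
    p,d=grab_frame(n); cv2.imwrite(f"pics/{n}0.png",p); 
    import numpy as np; np.save(f"pics/{n}0.npy",d)
    print(camera_params(n))
E
```

```text
{'t': 0.0, 'q': array([ 1.48909592e+00,  3.59389803e-01,  1.10561075e-02, -3.33985793e-04,
       -1.22412580e+00, -2.88084479e-01]), 'qd': array([-0.00069776, -0.00062114, -0.0003193 , -0.00104192, -0.00030565,
        0.00026699]), 'joint_efforts': array([ 2.67234309e-04, -5.82714307e+01,  2.93051237e+01,  6.99689224e+00,
        6.91245645e-03, -1.57537174e-04]), 'eef_pos': array([0.243823  , 0.62890926, 0.23662252]), 'ee_rot': array([ 3.13990881e+00, -1.71547564e-04, -3.69898484e-01]), 'force': array([-0.12805749, -0.11135878,  1.10961182]), 'moment': array([-0.03099339, -0.01055079,  0.01829237]), 'width': 0.08730389778496635}
{'camera_matrix': array([[400.24435568,   0.        , 274.70693331],
       [  0.        , 400.24435568, 205.1636654 ],
       [  0.        ,   0.        ,   1.        ]]), 'dist': array([-0.04688061,  0.        ,  0.        ,  0.        ,  0.        ]), 'extrinsics': array([[-1.26436526e-01,  9.91974682e-01, -1.85811247e-04,
         1.84578117e-01],
       [-7.20461925e-01, -9.17009040e-02,  6.87404945e-01,
         2.95493590e-01],
       [ 6.81871263e-01,  8.70469630e-02,  7.26274333e-01,
        -1.49365210e+00],
       [ 0.00000000e+00,  0.00000000e+00,  0.00000000e+00,
         1.00000000e+00]])}
{'camera_matrix': array([[519.58662795,   0.        , 273.43211245],
       [  0.        , 519.58662795, 217.62611421],
       [  0.        ,   0.        ,   1.        ]]), 'dist': array([0.06290408, 0.        , 0.        , 0.        , 0.        ]), 'extrinsics': array([[ 0.00297123, -0.99985874,  0.01654305, -0.13900617],
       [ 0.99711807,  0.00421636,  0.07574809, -0.52070698],
       [-0.07580714,  0.01627031,  0.99698975, -1.1836376 ],
       [ 0.        ,  0.        ,  0.        ,  1.        ]])}
```

View pics/scene0.png

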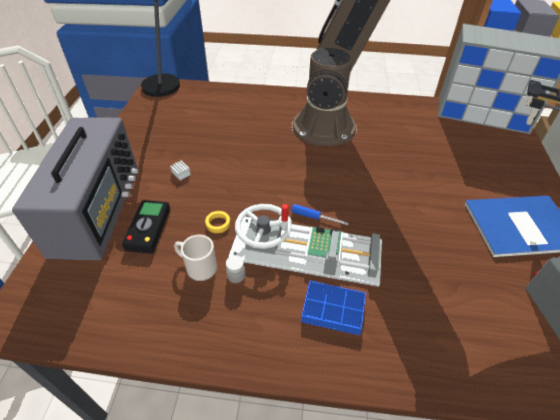

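View pics/top0.png

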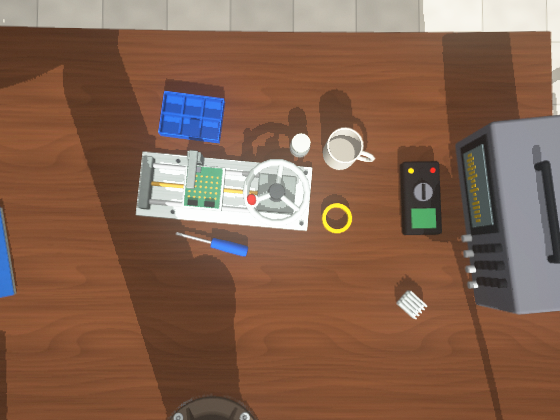

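The top view shows the handle's red top near (252,199), the hub near (277,190), the jar at (300,145) and the mug at (343,148). I'll enlarge it.

```bash
cat > h.py <<'E'
from station import *
import numpy as np, cv2
def world(cam,u,v,z,p=None):
    p=p or camera_params(cam); K=p['camera_matrix'];E=p['extrinsics']
    a=cv2.undistortPoints(np.array([[[u,v]]],float),K,np.array(p['dist']))[0,0]
    r=E[:3,:3].T@np.array([a[0],-a[1],-1.]); o=-E[:3,:3].T@E[:3,3]
    return o+r*(z-o[2])/r[2]
E
python3 - <<'E'
from h import *
p=cv2.imread('pics/top0.png')
c=p[110:250,210:370]; cv2.imwrite('pics/crop0.png',cv2.resize(c,None,fx=5,fy=4.2857*0+5*0+5 if 0 else 4.2,interpolation=cv2.INTER_CUBIC))
m=(p[:,:,2]>140)&(p[:,:,1]<70)&(p[:,:,0]<70); m[:, :230]=0;m[:,300:]=0
ys,xs=np.nonzero(m);print(xs.mean(),ys.mean(),len(xs),xs.min(),xs.max(),ys.min(),ys.max())
print(world('top',xs.mean(),ys.mean(),.136))
E
```

```text
<stdin>:5: RuntimeWarning: Mean of empty slice.
  ret = ret.dtype.type(ret / rcount)
Traceback (most recent call last):
ValueError: zero-size array to reduction operation minimum which has no identity
```

View pics/crop0.png

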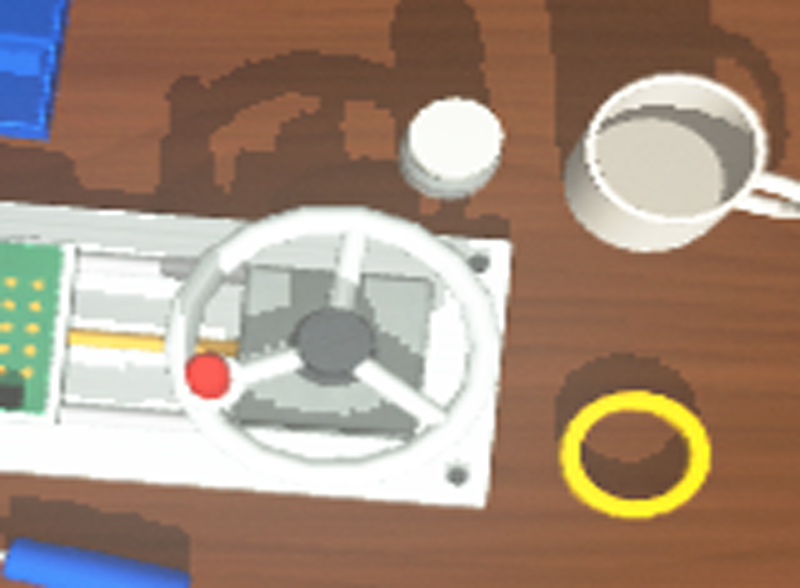

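```bash
python3 - <<'E'
from h import *
f=lambda x,y,z:world('top',210+(x+.5)/5-.5,110+(y+.5)/4.2-.5,z)
p=cv2.imread('pics/top0.png').astype(int); print(p[199,251])
m=(p[:,:,2]-p[:,:,1]>110)&(p[:,:,2]-p[:,:,0]>110); m[:, :230]=0;m[:,300:]=0;m[:180]=0;m[215:]=0
ys,xs=np.nonzero(m);print(xs.mean(),ys.mean(),len(xs),xs.min(),xs.max(),ys.min(),ys.max())
h=f(208,375,.136);a=f(337,341,.098)
print('handle',h,'axis',a,np.linalg.norm((h-a)[:2]), np.arctan2(*(h-a)[1::-1]))
# rim extents at z=.082 : left 168,right 499, top 207, bottom 481
print('rim',[f(x,y,.08) for x,y in((168,342),(499,342),(335,207),(335,481))])
for n,x,y,z in(('jar',457,140,.06),('mug',676,150,.09),('tape',636,455,.019),('platecorner',485,507,.012),('pc2',511,240,.012)): print(n,f(x,y,z))
for n in('pcL',): print(world('top',136,215,.012),world('top',143,153,.012))
print('screwdriver', world('top',247,252,.02))
E
```

```text
[ 88  96 252]
250.9558823529412 199.36764705882354 68 247 255 195 204
handle [ 0.55168149 -0.08844388  0.136     ] axis [ 0.57394525 -0.14347023  0.098     ] 0.05935970210910449 1.9552634303906469
rim [array([ 0.57533015, -0.06917601,  0.08      ]), array([ 0.57606937, -0.21564531,  0.08      ]), array([ 0.64757666, -0.1428169 ,  0.08      ]), array([ 0.50234689, -0.14318695,  0.08      ])]
jar [ 0.68820761 -0.19847105  0.06      ]
mug [ 0.67669594 -0.29312612  0.09      ]
tape [ 0.52121094 -0.28447325  0.019     ]
platecorner [ 0.49247806 -0.21475219  0.012     ]
pc2 [ 0.64232221 -0.22723467  0.012     ]
[0.52663447 0.18108482 0.012     ] [0.67201745 0.1679512  0.012     ]
screwdriver [ 0.44153899 -0.07643588  0.02      ]
```

play_rows([
  [0, 0, 0.06, 0.02, -0.02, 0, 0],
  [0, 0, 0.06, 0.02, -0.05, 0, 0],
  [0, 0, 0.06, 0.02, -0.055, 0, 0],
  [0, 0, 0.06, 0.02, -0.055, 0, 0],
  [0, 0, 0.06, 0.02, -0.055, 0, 0],
  [0, 0, 0.06, 0.02, -0.055, 0, 0],
  [0, 0, 0.06, 0.02, -0.055, 0, 0],
  [0, 0, 0.06, 0.02, -0.055, 0, 0],
  [0, 0, 0.06, 0.02, -0.055, 0, 0],
  [0, 0, 0.06, 0.02, -0.055, 0, 0],
  [0, 0, 0.06, 0.02, -0.055, 0, 0],
  [0, 0, 0.06, 0.02, -0.055, 0, 0],
], grip_force=20)

```text
t: 1.6
eef_pos: [0.4848, -0.0094, 0.2324]
ee_rot: [3.135, -0.001, 0.381]
force: [1.9, 0.8, 0.4]
width: 0.0007
```

```bash
cat > plan.py <<'E'
import numpy as np
A=np.array([.5745,-.143]); th0=np.radians(112.4)
def d(t,a=.0095,b=.021,r=.010):
    # ray exit from rounded rectangle
    lo,hi=0,.06
    c=abs(np.array([np.cos(t),np.sin(t)]))
    for _ in range(40):
        m=(lo+hi)/2; q=np.maximum(c*m-[a,b],0)
        if np.hypot(*q)<r: lo=m
        else: hi=m
    return lo
def C(s,gap=0.,R=.058):
    th=th0-s; tt=th-np.pi/2
    return A+R*np.array([np.cos(th),np.sin(th)])-(d(-s)+gap)*np.array([np.cos(tt),np.sin(tt)])
if __name__=='__main__':
    for k in range(0,361,10):
        s=np.radians(k); c=C(s); dl=c-C(np.radians(k-10)); print(k,np.round(c,4),np.round(dl*1000,1),round(d(-s)*1000,1))
E
python3 plan.py; python3 -c "
from station import *
s=get_state();print(s['eef_pos'],s['ee_rot'],s['width'])"
```

```text
0 [ 0.5344 -0.0968] [7.7 7.8] 19.5
10 [ 0.5427 -0.0906] [8.3 6.2] 19.8
20 [ 0.5513 -0.0859] [8.6 4.7] 20.8
30 [ 0.5599 -0.0825] [8.5 3.4] 22.5
40 [ 0.5678 -0.08  ] [7.9 2.5] 25.5
50 [ 0.5748 -0.0777] [7.  2.3] 30.0
60 [ 0.584  -0.0771] [9.2 0.6] 32.7
70 [ 0.5952 -0.0796] [11.2 -2.5] 32.8
80 [ 0.6066 -0.0853] [11.4 -5.7] 31.5
90 [ 0.6163 -0.0922] [ 9.7 -6.9] 31.0
100 [ 0.6244 -0.0998] [ 8.1 -7.6] 31.5
110 [ 0.6311 -0.1078] [ 6.7 -8. ] 32.8
120 [ 0.6363 -0.1183] [  5.2 -10.5] 32.7
130 [ 0.6389 -0.1319] [  2.6 -13.6] 30.0
140 [ 0.6377 -0.1473] [ -1.2 -15.4] 25.5
150 [ 0.6342 -0.1605] [ -3.5 -13.2] 22.5
160 [ 0.6289 -0.1718] [ -5.3 -11.3] 20.8
170 [ 0.6223 -0.1814] [-6.6 -9.5] 19.8
180 [ 0.6146 -0.1892] [-7.7 -7.8] 19.5
190 [ 0.6063 -0.1954] [-8.3 -6.2] 19.8
200 [ 0.5977 -0.2001] [-8.6 -4.7] 20.8
210 [ 0.5891 -0.2035] [-8.5 -3.4] 22.5
220 [ 0.5812 -0.206 ] [-7.9 -2.5] 25.5
230 [ 0.5742 -0.2083] [-7.  -2.3] 30.0
240 [ 0.565  -0.2089] [-9.2 -0.6] 32.7
250 [ 0.5538 -0.2064] [-11.2   2.5] 32.8
260 [ 0.5424 -0.2007] [-11.4   5.7] 31.5
270 [ 0.5327 -0.1938] [-9.7  6.9] 31.0
280 [ 0.5246 -0.1862] [-8.1  7.6] 31.5
290 [ 0.5179 -0.1782] [-6.7  8. ] 32.8
300 [ 0.5127 -0.1677] [-5.2 10.5] 32.7
310 [ 0.5101 -0.1541] [-2.6 13.6] 30.0
320 [ 0.5113 -0.1387] [ 1.2 15.4] 25.5
330 [ 0.5148 -0.1255] [ 3.5 13.2] 22.5
340 [ 0.5201 -0.1142] [ 5.3 11.3] 20.8
350 [ 0.5267 -0.1046] [6.6 9.5] 19.8
360 [ 0.5344 -0.0968] [7.7 7.8] 19.5
[ 0.48481561 -0.00935809  0.23244981] [ 3.13473627e+00 -1.20510955e-03  3.81232380e-01] 0.0007012831120643984
```

play_rows([
  [0, 0, 0, 0.012, -0.04, 0, 0],
  [0, 0, 0, 0.012, -0.04, 0, 0],
  [0, 0, 0, 0.005, -0.013, 0, 0],
  [0, 0, 0, 0, 0, -0.02, 0],
  [0, 0, 0, 0, 0, -0.03, 0],
  [0, 0, 0, 0, 0, -0.03, 0],
  [0, 0, 0, 0, 0, -0.02, 0],
  [0, 0, 0, 0, 0, 0, 0],
])

```text
t: 2.6
eef_pos: [0.5132, -0.1085, 0.1282]
ee_rot: [3.136, 0.001, 0.376]
force: [-0.6, -0.6, 1.4]
width: 0.0008
```

```bash
python3 - <<'E'
from h import *
s=get_state();print(s['eef_pos'],s['ee_rot'],s['force'])
p,d=grab_frame('scene'); cv2.imwrite('pics/s1.png',cv2.resize(p[150:300,180:380],None,fx=4,fy=4,interpolation=cv2.INTER_CUBIC))
p,d=grab_frame('wrist'); cv2.imwrite('pics/w1.png',p); print(camera_params('wrist')['hand_eye'])
E
```

```text
[ 0.51323419 -0.10847608  0.12819474] [3.13605943e+00 1.22044648e-03 3.75761309e-01] [-0.57478436 -0.57810272  1.36436774]
[[-7.57045366e-04  9.68783700e-01  2.47906371e-01  6.65118740e-02]
 [ 9.99999713e-01  7.27761108e-04  2.09764878e-04  1.60505001e-04]
 [ 2.28001788e-05  2.47906459e-01 -9.68783973e-01 -1.46452315e-01]
 [ 0.00000000e+00  0.00000000e+00  0.00000000e+00  1.00000000e+00]]
```

View pics/s1.png

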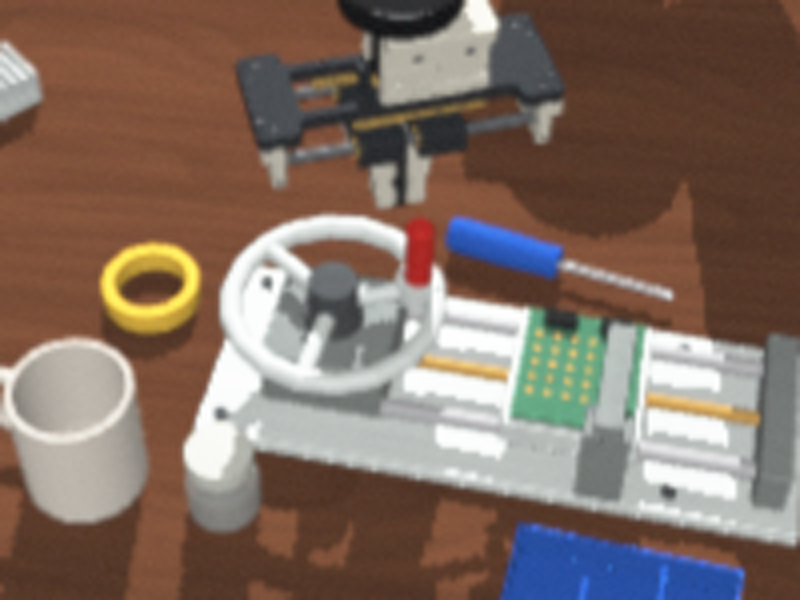

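View pics/w1.png

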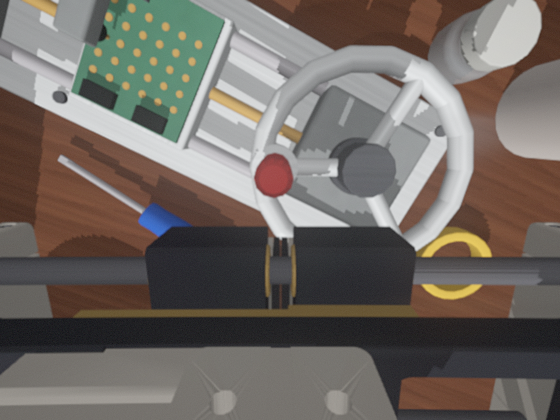

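```bash
cat >> h.py <<'E'
from scipy.spatial.transform import Rotation as Ro
def wparams(pos,rot):
    p=camera_params('wrist'); H=np.array(p['hand_eye']); T=np.eye(4); T[:3,:3]=Ro.from_euler('xyz',rot).as_matrix(); T[:3,3]=pos
    q=dict(p); q['extrinsics']=np.linalg.inv(T@H); return q
E
python3 - <<'E'
from h import *
s=get_state();q=wparams(s['eef_pos'],s['ee_rot'])
h=world('x',274,175,.136,q);a=world('x',366,166,.098,q);print(h,a,np.linalg.norm((h-a)[:2]),np.degrees(np.arctan2(*(h-a)[1::-1])))
E
```

```text
[ 0.55777767 -0.08839392  0.136     ] [ 0.57843431 -0.13989101  0.098     ] 0.05548555469194967 111.8568238047457
```

play_rows([
  [0, 0, 0.0, 0, 0, -0.011, 0],
  [0, 0, 0.0, 0, 0, -0.002, 0],
  [0, 0, 0, 0.011, 0.005, 0, 0],
  [0, 0, 0, 0.011, 0.005, 0, 0],
  [0, 0, 0, 0.009, 0.007, 0, 0],
  [0, 0, 0, 0.009, 0.006, 0, 0],
])

```text
t: 3.45
eef_pos: [0.5575, -0.0844, 0.1186]
ee_rot: [3.134, -0.003, 0.376]
force: [-2.4, -1.8, 1.0]
width: 0.0004
```

```bash
cat > look.py <<'E'
import sys
from h import *
s=get_state();print(s['t'],s['eef_pos'],s['ee_rot'],s['force'])
p,d=grab_frame('wrist'); cv2.imwrite('pics/w%s.png'%sys.argv[1],p)
p,d=grab_frame('top'); cv2.imwrite('pics/t%s.png'%sys.argv[1],cv2.resize(p[110:250,210:370],None,fx=5,fy=4.2,interpolation=cv2.INTER_CUBIC))
E
python3 look.py 2
```

```text
3.45 [ 0.55748295 -0.08435712  0.11858029] [ 3.13387314 -0.00336502  0.37592069] [-2.4252269  -1.76553195  1.02089529]
```

View pics/w2.png

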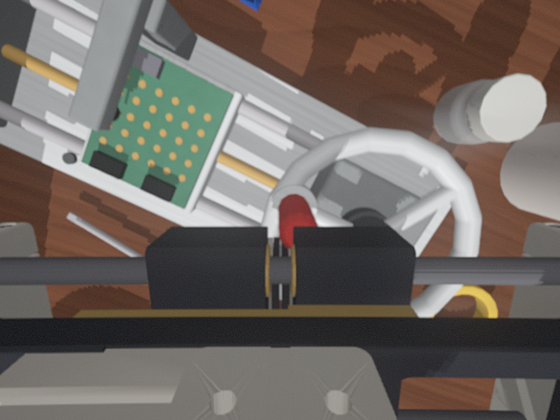

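View pics/t2.png

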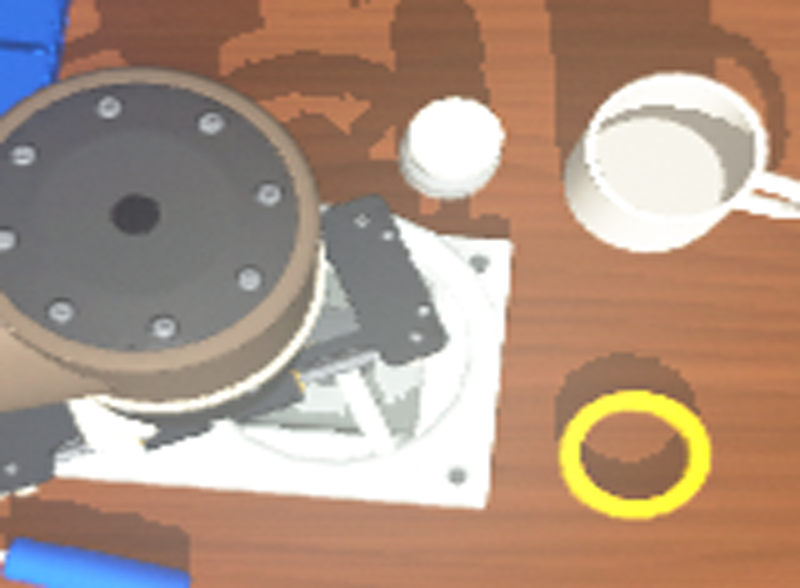

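play_rows([
  [0, 0, 0, 0.01, 0.004, 0, 0],
  [0, 0, 0, 0.007, 0.002, 0, 0],
  [0, 0, 0, 0.009, 0.001, 0, 0],
  [0, 0, 0, 0.01, -0.002, 0, 0],
  [0, 0, 0, 0.011, -0.006, 0, 0],
  [0, 0, 0, 0.009, -0.007, 0, 0],
  [0, 0, 0, 0.007, -0.007, 0, 0],
])

```text
t: 4.42
eef_pos: [0.6256, -0.0987, 0.1182]
ee_rot: [3.135, -0.006, 0.377]
force: [-0.4, 1.4, 0.0]
width: 0.0004
```

```bash
python3 look.py 3
```

```text
4.425 [ 0.62559694 -0.09869121  0.11818413] [ 3.13482959 -0.0057573   0.37739794] [-0.37388797  1.41240301  0.0168072 ]
```

View pics/w3.png

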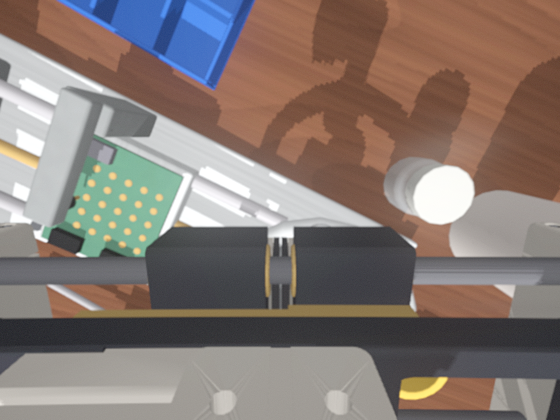

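```bash
cat > sc.py <<'E'
import sys
from h import *
s=get_state();print(s['t'],s['eef_pos'],s['ee_rot'],s['force'])
p,d=grab_frame('scene'); cv2.imwrite('pics/s%s.png'%sys.argv[1],cv2.resize(p[180:290,200:340],None,fx=5,fy=5,interpolation=cv2.INTER_CUBIC))
E
python3 sc.py 3
```

```text
4.525 [ 0.62579029 -0.09923239  0.11817394] [ 3.13421339 -0.00594198  0.37680146] [-0.98123105 -0.1076105  -0.60149825]
```

View pics/s3.png

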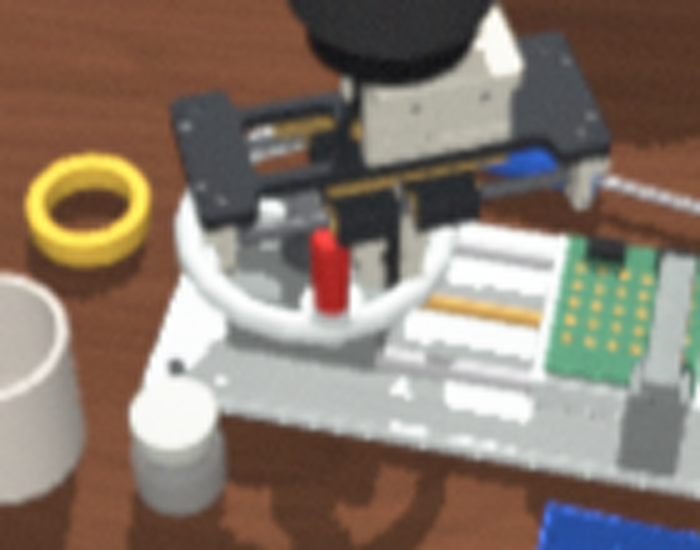

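```bash
cat > ang.py <<'E'
import sys
from h import *
x,y=map(float,sys.argv[1:3]); h=world('scene',200+x/5,180+y/5,.136); A=np.array([.575,-.1425]); r=h[:2]-A
th=np.degrees(np.arctan2(r[1],r[0])); print(h,np.linalg.norm(r),'s=',(112.2-th)%360)
E
python3 ang.py 322 238; python3 - <<'E'
from plan import *
for k in range(95,280,10):
    print(k,np.round(C(np.radians(k)),4),np.round((C(np.radians(k))-C(np.radians(k-10)))*1000,1))
E
```

```text
[ 0.63242404 -0.13075372  0.136     ] 0.058613099296229064 s= 100.63943618477238
95 [ 0.6205 -0.096 ] [ 8.9 -7.3]
105 [ 0.6279 -0.1037] [ 7.3 -7.7]
115 [ 0.6339 -0.1126] [ 6.1 -8.9]
125 [ 0.638  -0.1247] [  4.1 -12.1]
135 [ 0.6386 -0.1398] [  0.6 -15.1]
145 [ 0.6362 -0.1542] [ -2.5 -14.4]
155 [ 0.6318 -0.1664] [ -4.4 -12.2]
165 [ 0.6258 -0.1768] [ -6.  -10.4]
175 [ 0.6186 -0.1855] [-7.2 -8.7]
185 [ 0.6105 -0.1925] [-8. -7.]
195 [ 0.602  -0.1979] [-8.5 -5.4]
205 [ 0.5934 -0.2019] [-8.6 -4. ]
215 [ 0.5851 -0.2048] [-8.3 -2.9]
225 [ 0.5777 -0.2071] [-7.4 -2.3]
235 [ 0.57   -0.2089] [-7.7 -1.8]
245 [ 0.5596 -0.2081] [-10.4   0.9]
255 [ 0.5479 -0.2037] [-11.6   4.3]
265 [ 0.5373 -0.1973] [-10.6   6.4]
275 [ 0.5285 -0.19  ] [-8.9  7.3]
```

play_rows([
  [0, 0, 0, 0.005, -0.008, 0, 0],
  [0, 0, 0, 0.005, -0.01, 0, 0],
  [0, 0, 0, 0.003, -0.013, 0, 0],
  [0, 0, 0, -0.001, -0.014, 0, 0],
  [0, 0, 0, -0.003, -0.013, 0, 0],
  [0, 0, 0, -0.005, -0.011, 0, 0],
  [0, 0, 0, -0.006, -0.009, 0, 0],
  [0, 0, 0, -0.007, -0.008, 0, 0],
])

```text
t: 5.58
eef_pos: [0.6168, -0.1909, 0.1188]
ee_rot: [3.133, -0.009, 0.377]
force: [2.1, 2.2, -0.7]
width: 0.0004
```

```bash
python3 sc.py 4
```

```text
5.575 [ 0.61682915 -0.1909496   0.11875767] [ 3.13318494 -0.00916613  0.37684289] [ 2.1156402   2.18573018 -0.70191008]
```

View pics/s4.png

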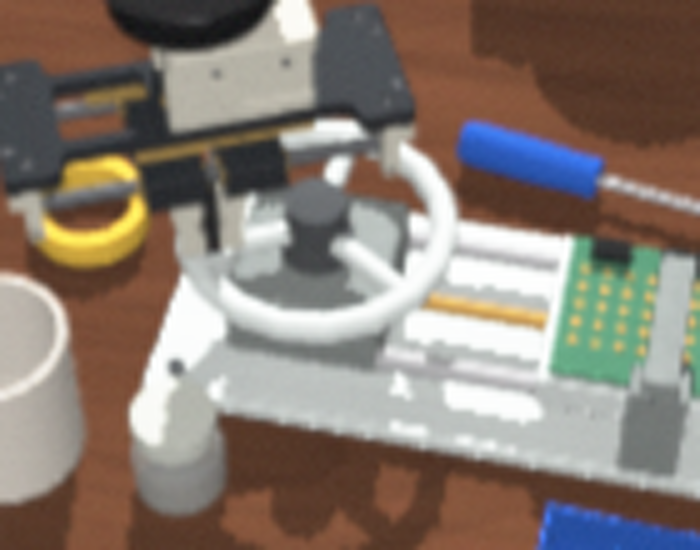

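play_rows([
  [0, 0, 0, -0.009, -0.004, 0, 0],
  [0, 0, 0, -0.008, -0.004, 0, 0],
  [0, 0, 0, -0.008, -0.003, 0, 0],
  [0, 0, 0, -0.008, -0.003, 0, 0],
  [0, 0, 0, -0.007, -0.002, 0, 0],
  [0, 0, 0, -0.009, 0, 0, 0],
  [0, 0, 0, -0.01, 0.002, 0, 0],
  [0, 0, 0, -0.01, 0.005, 0, 0],
])

```text
t: 6.62
eef_pos: [0.5415, -0.2019, 0.119]
ee_rot: [3.133, -0.007, 0.376]
force: [0.1, -1.7, -0.8]
width: 0.0005
```

```bash
python3 sc.py 5
```

```text
6.625 [ 0.54150657 -0.20190296  0.11903747] [ 3.13281076 -0.00749097  0.37643944] [ 0.14478285 -1.67087631 -0.79063987]
```

View pics/s5.png

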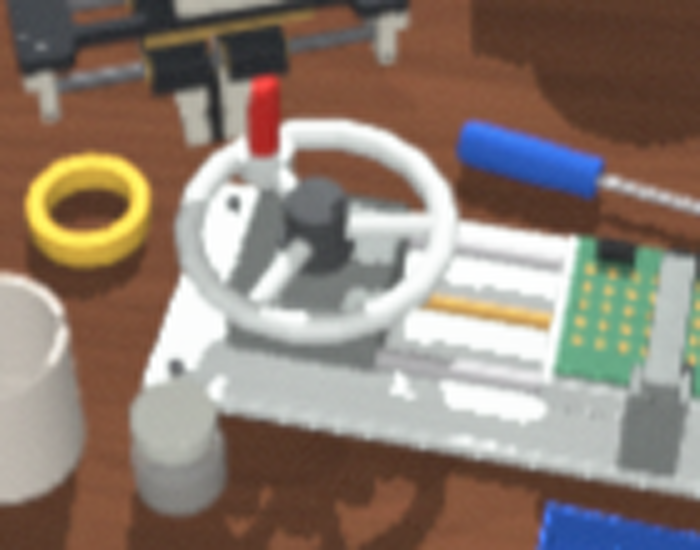

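```bash
python3 ang.py 265 82
```

```text
[ 0.53040657 -0.17577498  0.136     ] 0.05563989769570087 s= 255.4702198069075
```

play_rows([
  [0, 0, 0, -0.009, 0.008, 0, 0],
  [0, 0, 0, -0.008, 0.007, 0, 0],
  [0, 0, 0, -0.006, 0.008, 0, 0],
  [0, 0, 0, -0.005, 0.01, 0, 0],
  [0, 0, 0, -0.002, 0.012, 0, 0],
  [0, 0, 0, 0.001, 0.012, 0, 0],
  [0, 0, 0, 0.002, 0.009, 0, 0],
  [0, 0, 0, 0, 0, 0, 0],
])

```text
t: 7.68
eef_pos: [0.509, -0.1299, 0.1188]
ee_rot: [3.135, -0.003, 0.377]
force: [-1.2, -0.7, 1.2]
width: 0.0005
```

```bash
python3 sc.py 6; python3 look.py 6
```

```text
7.675 [ 0.50896438 -0.12986977  0.11883959] [ 3.13519633 -0.00323348  0.37745673] [-1.1801213  -0.67038413  1.15710731]
7.725 [ 0.50903223 -0.13011182  0.11885498] [ 3.13515618 -0.00340642  0.37719991] [-1.44192349 -0.28743631  0.61062522]
```

View pics/s6.png

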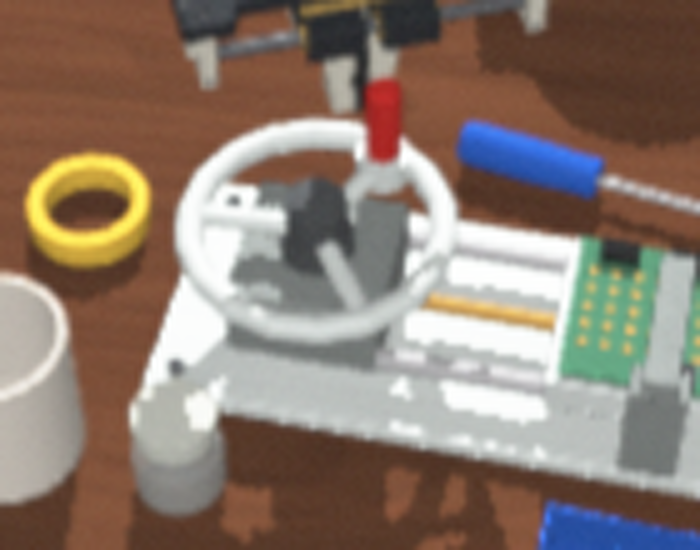

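View pics/w6.png

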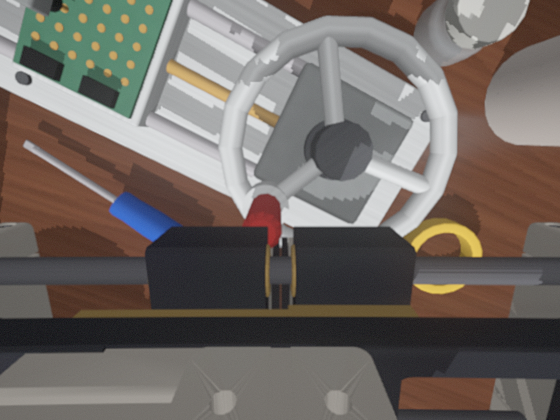

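```bash
python3 ang.py 385 90;python3 ang.py 425 134; python3 - <<'E'
from plan import *
for k in (320,325,330,335,340,350,355,360): print(k,np.round(C(np.radians(k)),4))
E
```

```text
[ 0.5282986  -0.11267692  0.136     ] 0.05541152432178144 s= 324.76192618951376
[ 0.55697775 -0.08853695  0.136     ] 0.056892990022119866 s= 3.732025074082486
320 [ 0.5113 -0.1387]
325 [ 0.5128 -0.1318]
330 [ 0.5148 -0.1255]
335 [ 0.5172 -0.1196]
340 [ 0.5201 -0.1142]
350 [ 0.5267 -0.1046]
355 [ 0.5304 -0.1005]
360 [ 0.5344 -0.0968]
```

play_rows([
  [0, 0, 0, 0.005, 0.006, 0, 0],
  [0, 0, 0, 0.005, 0.007, 0, 0],
  [0, 0, 0, 0.004, 0.006, 0, 0],
  [0, 0, 0, 0.003, 0.004, 0, 0],
  [0, 0, 0, 0, 0, 0, 0],
])

```text
t: 8.45
eef_pos: [0.5273, -0.1066, 0.1186]
ee_rot: [3.135, -0.003, 0.375]
force: [-0.6, -0.5, 1.3]
width: 0.0005
```

```bash
python3 sc.py 7; python3 look.py 7
```

```text
8.45 [ 0.52728351 -0.10659907  0.11861633] [ 3.13509542e+00 -2.87182678e-03  3.75442986e-01] [-0.58576914 -0.51284465  1.28545416]
8.5 [ 0.52725178 -0.10673985  0.11865291] [ 3.13504308e+00 -3.04962025e-03  3.75331248e-01] [-0.14864436 -0.46467975  0.44473885]
```

View pics/s7.png

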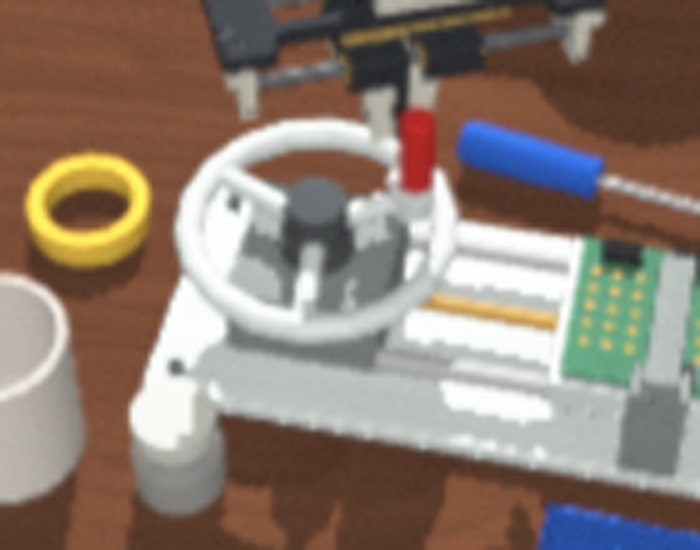

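View pics/w7.png

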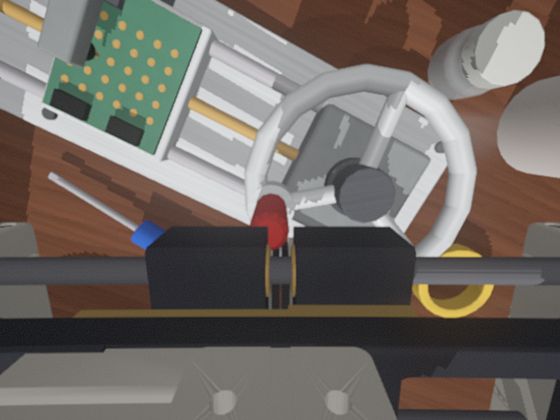

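```bash
cat > red.py <<'E'
import sys
from h import *
def red(p):
    p=p.astype(int);m=(p[:,:,2]-p[:,:,1]>80)&(p[:,:,2]-p[:,:,0]>80);m[:,:240]=0;m[:,310:]=0;m[:190]=0;m[245:]=0
    ys,xs=np.nonzero(m);return xs.mean(),ys.mean(),len(xs)
p0=cv2.imread('pics/scene0.png');p1,_=grab_frame('scene')
W=[]
for p in(p0,p1):
    x,y,n=red(p);w=world('scene',x,y,.111);W.append(w);r=w[:2]-[.575,-.1425];print(x,y,n,w,np.linalg.norm(r),np.degrees(np.arctan2(r[1],r[0])))
print('diff mm',(W[1]-W[0])*1000)
E
python3 red.py
```

```text
284.5700934579439 211.57943925233644 107 [ 0.55075038 -0.08988319  0.111     ] 0.05793593615723891 114.7436635394879
283.0729166666667 209.02083333333334 96 [ 0.54218256 -0.09478546  0.111     ] 0.05791080638112305 124.51969198435013
diff mm [-8.56781789e+00 -4.90227114e+00 -1.11022302e-13]
```

play_rows([
  [0, 0, 0, 0.004, 0.002, 0, 0],
  [0, 0, 0, 0.003, 0.002, 0, 0],
  [0, 0, 0, 0.001, 0.001, 0, 0],
  [0, 0, 0, 0, 0, 0, 0],
])

```text
t: 9.15
eef_pos: [0.5348, -0.1021, 0.1187]
ee_rot: [3.135, -0.002, 0.374]
force: [-1.2, -0.6, 1.1]
width: 0.0003
```

```bash
python3 red.py
```

```text
284.5700934579439 211.57943925233644 107 [ 0.55075038 -0.08988319  0.111     ] 0.05793593615723891 114.7436635394879
284.1958762886598 211.50515463917526 97 [ 0.55061212 -0.09088183  0.111     ] 0.05708943693130928 115.28919132815527
diff mm [-0.13825764 -0.99864176  0.        ]
```

play_rows([
  [0, 0, 0, -0.012, -0.005, 0, 0],
  [0, 0, 0, -0.02, -0.008, 0, 0],
  [0, 0, 0, -0.02, -0.008, 0, 0],
  [0, 0, 0, 0, 0, 0.03, 0],
  [0, 0, 0, 0, 0, 0.05, 0],
  [0, 0, 0, 0, 0, 0.05, 0],
  [0, 0, 0, -0.03, 0.05, 0, 0],
  [0, 0, 0, -0.03, 0.06, 0, 0],
  [0, 0, 0, 0, 0.06, 0, 0],
  [0, 0, 0, 0, 0.06, 0, 0],
  [0, 0, 0, 0, 0, 0, 0],
  [0, 0, 0, 0, 0, 0, 0],
])

```text
t: 10.7
eef_pos: [0.4143, 0.107, 0.2531]
ee_rot: [3.14, -0.014, 0.371]
force: [0.8, 0.1, -0.6]
width: 0.0006
```

```bash
python3 red.py; python3 look.py 9; python3 - <<'E'
from h import *
p,_=grab_frame('scene');cv2.imwrite('pics/s9.png',p)
E
```

```text
284.5700934579439 211.57943925233644 107 [ 0.55075038 -0.08988319  0.111     ] 0.05793593615723891 114.7436635394879
284.3333333333333 210.85714285714286 105 [ 0.54828061 -0.09077874  0.111     ] 0.0582152435552231 117.3210362820334
diff mm [-2.46976194e+00 -8.95545053e-01  1.11022302e-13]
10.75 [0.41446142 0.10673833 0.25311636] [ 3.13973168 -0.01366674  0.36957196] [-0.13505232 -0.57140803  0.39124508]
```

View pics/t9.png

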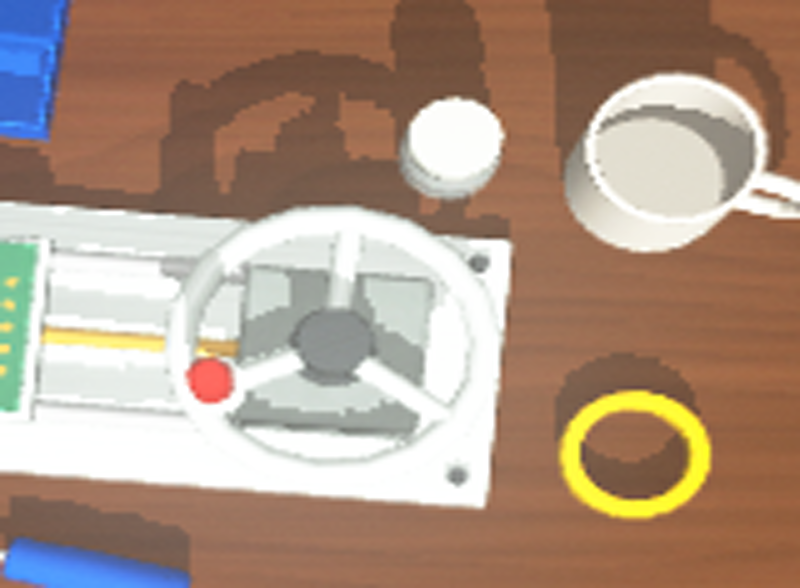

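View pics/s9.png

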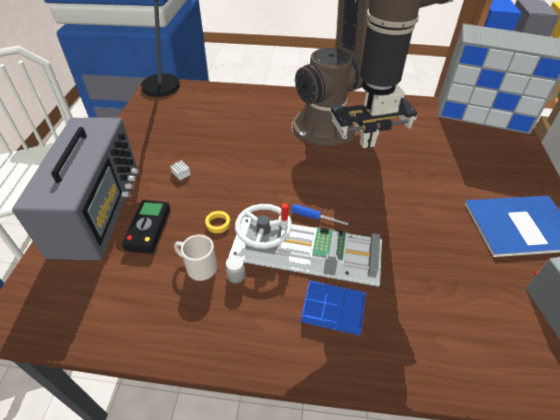

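The handle top is at crop pixel (211,381) against (207,375) at the start, about 3 mm short. The board has moved one row, everything else looks unmoved, and the hand is clear.

```bash
python3 -c "
from station import *
print(get_state()['qd'].round(4)); print(job_done())"
```

```text
[-0.0024  0.0045  0.0039  0.0009  0.0002 -0.0025]
the job is handed in; nothing more can be done
None
```

I pushed the red handle once round clockwise with the outside of the closed fingers, never gripping it. I then backed the hand off and raised it clear, and handed the job in at about 11 s.

- **Handle position:** the last pictures put it about 3 mm short of where it started (2.6 mm in the scene view, about 3 mm in the top view). The limit is 12 mm.
- **One turn:** the board has moved roughly 10–12 mm (rough pixel reading) away from the wheel, which matches one turn.
- **Other things:** they looked unmoved in the scene picture and in the crop of the top view.
- **Disagreements:** just before I backed off, with the fingers still on the handle, the scene view read 1 mm. That is 1–2 mm less than the final readings. When I first located the handle, the wrist and top cameras differed by about 6 mm. I therefore judged the finish by comparing before and after pictures from the same camera.

I had no direct reading of the wheel angle; the turn and its end point come from the pictures. The state shows only the total tool force, a few newtons while pushing, so I did not measure the contact force on the handle itself.

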